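Raise the stirrer's splash-shield sash to its height marker

ROBOT

A 6-joint arm with a two-finger parallel gripper is mounted at the origin on the work surface. World frame = base frame: x ahead of the robot, y to its left, z up, the work surface at z = 0. Lengths are in m, angles in rad, forces in N, time in s.
With the tool pointing down it reaches from about 0.3 to 0.85 m from the base axis. Payload 4.2 kg.
Tool frame: the origin (TCP) lies midway between the tips of the shut fingers; the grasp point (between the pads) lies manip.grip_depth behind it (manip.grip_depth is the distance from the TCP to the grasp point, in m); y points along the fingers, x is the direction in which the jaws open and shut, and the axes are right-handed (so a half turn about y gives the same grasp; the last joint's range is limited). The gripper opens to 91 mm and grips with 3 to 60 N. Pads are 32 mm wide; open, the fingers measure 118 mm over their backs; the gripper's body (76 mm by 178 mm) begins 60 mm behind the grasp point.
Start: joints at [-1.134, 0.32, 1.565, -0, 1.257, -0.02], TCP at [0.254, -0.516, 0.214] pointing down, gripper open.
Joint ranges: [-3.11, 3.11], [-0.84, 2.01], [0.21, 2.61], [-1.34, 4.49], [0.05, 2.63], [-2.56, 2.56]. Speed limits (rad/s): [2.57, 2.57, 3.14, 3.14, 3.14, 3.14].

INTERFACE

Orientations are given as a unit quaternion [x, y, z, w].
In Python, from cell import readout, read_camera, manip gives the robot as it stands. The module is installed in compiled form; this text tells all that it offers.
- The arm moves only by the tool play_rows, never from a script. Its argument "rows" is a list that holds one entry, the list of rows, each a list of 5 numbers: the shift along the world's x, y, z in mm, then the turn about the world's z in rad, then the opening in per cent of the stroke, from 0 (shut) to 100 (fully open). In form: [[[tx, ty, tz, twist, jaw], ...]]. A call has 1 to 5 rows; each row is the pose to reach, as a shift and turn from the pose measured when the call began; what a row does not reach only later rows make up. A row lasts 1/12 s, in which the tool goes at most 41.7 mm and 7.16 degrees, less where a joint would pass 70% of its speed; a pose out of reach is approached as far as the arm can. A call with a gripper value outside its range is refused whole. The fingers move at their own pace and stop on an object; "squeeze" is the grip in N (left out, the last holds). Time passes only in rows, so rows that repeat a pose let the fingers close. It gives the time, the measured TCP pose, the force and the opening at its end, in the units of the state.
- readout.sense(): the state, without advancing time (a new reading comes with each control period).
- read_camera(name): name is "scene" or "side" or "wrist"; returns a dict with "image" (384x512x3 uint8, blue, green, red), "range_z" (384x512 float32, m along the optical axis (not along the pixel's ray), 0 where there is no reading), "fx", "fy", "cx", "cy" (pixels), "rvec" (rotation vector, rad) and "tvec" (3), from world to camera coordinates, as OpenCV has them; the wrist camera has in their place "tool_from_camera" (4x4, takes a point from camera to tool coordinates, whose origin is the TCP and whose axes are the tool frame's). Camera axes: x right, y down, z forward; pixel columns grow to the right and rows downward; lengths in m; the calibration is good to about 2 mm. The wrist camera is an equidistant fisheye: a pixel r from the principal point sees the ray r / f radians off the axis. A picture is of the moment at which its call begins: read the wrist's pose just before it.
- manip.hand_in(): hands the job in, once; it reports no verdict.
The state is a dict: "time_s": time; "q": joint angles; "qvel": joint speeds; "joint_efforts": joint torques, N m; "tcp_pos": TCP position; "tcp_rot": TCP orientation; "force": force on the tool from outside, world axes, zero at the start; "torque": the same for the moment, N m; "grip_width": finger opening in m.
Only numpy, scipy, OpenCV 4.12 (cv2) and the standard library are available. Lean on these libraries where they do the work, as an engineer would, in place of code of your own. Each camera call takes 0.05 s, during which the arm holds its last target. There are 200 camera calls.

TASK

Two bench splash shields with counterbalanced sliding sashes stand side by side. Raise the sash in front of the magnetic stirrer by pushing up under its handle ledge until the underside of the ledge is level with the top face of the height marker clamped to that shield's post, and leave it standing there. Leave the other shield's sash, in front of the test-tube rack, where it is.

Things in the scene. Friction and masses are not known exactly. Their poses are not given: they have to be found in the camera images.
- ledge_stirrer (a point): Underside of aluminium handle ledge (mm: 200 wide, 8 thick, 10 round nose) at the foot of the clear sash before the blue stirrer. Point mid-width under the nose, 120-145 above table. x level, into the shield; y left along ledge; z up. Ledge spans x -5 to 45; above it the pane's rail at x 45; under it free, base tray (12 high) from x 40. Slides straight up by 2-5 N, to 290 high; stays where left.
- mark_stirrer (a point): Height mark of that shield: middle of the top face of a flat steel wing (50 in y, 44 in x, 6 thick) on a black block clamped to its right-hand post as seen from the robot; fixed, 215-265 above the table, 152 right of the pane's middle. Axes as the ledge's. The two posts are 24 square, 462 high, centred 122 left and right of that middle; all 52 to +x of the ledge point (mm).
- ledge_rack (a point): The same point on the identical sash of the other shield, the one that holds a white rack of test tubes (all sizes in mm as for the stirrer's sash). To be left where it is.

How it is judged:
At the end, for the whole second after the job is handed in: The underside of the stirrer shield's ledge stands within 15 mm of the height of its marker's top face and stays there, and the other shield's ledge is within 15 mm of where it started (z of ledge_stirrer in the frame of mark_stirrer between -0.015 and 0.015 m and distance of ledge_rack from where it was at the start of the episode below 0.015 m); the robot touches nothing.
It fails at once if the other shield's sash is moved by more than 15 mm (distance of ledge_rack from where it was at the start of the episode above 0.015 m).
It also fails if it takes over 38 s, if anything falls off the work surface, if the arm or the gripper's body presses on something with over 40 N, if the wrist force passes 120 N, or if a joint passes its speed limit or range.

## Working session

There is one attempt and no reset: what is moved stays moved. The work goes in short steps, Python scripts to look and compute and a tool call to move; the robot and the scene stay as the last step left them, time stands still between calls to the robot, and variables do not carry over. Pictures are saved under pics/ and viewed, about 8 in all and at most 12, crops included, and the job is handed in when it is done.

Besides the shell and the picture viewer there is one more tool, called after ">>>" as name(argument=value, ...) on one line, values as JSON. play_rows: Moves the arm, as the interface text tells. Its arguments: {"type":"object","properties":{"rows":{"type":"array"},"squeeze":{"type":"number"}},"required":["rows"]}

```bash
mkdir -p pics; python3 - <<'E'
from cell import readout, read_camera, manip
import cv2,numpy as np
s=readout.sense();print(s['time_s'],s['tcp_pos'],s['tcp_rot'],manip.grip_depth,s['grip_width'])
for n in('scene','side'):
    c=read_camera(n);cv2.imwrite(f'pics/{n}0.png',c['image']);np.savez(f'{n}0.npz',**c)
    R=cv2.Rodrigues(c['rvec'])[0];print(n,-R.T@c['tvec'].ravel(),R[2],c['fx'])
E
```

```text
0.0 [ 0.25340379 -0.51558879  0.21309587] [-0.59987587  0.37434376 -0.37327268  0.60056906] 0.0188 0.09112703460420639
scene [0.51511692 0.50791911 1.13644672] [ 0.10875386 -0.53314065 -0.83900754] 490.2209275279101
side [ 0.54461795 -0.77739939  0.95670958] [ 0.07715201  0.69717455 -0.71273783] 420.4512298474005
```

View pics/scene0.png

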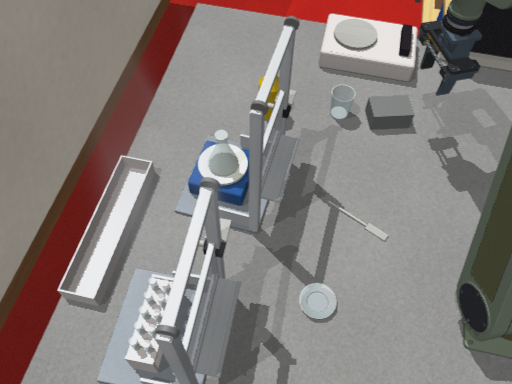

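View pics/side0.png

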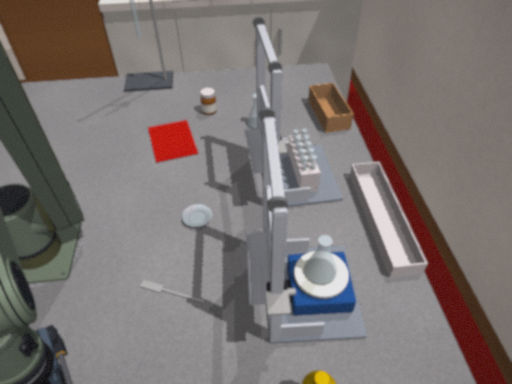

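```bash
cat > h.py <<'E'
import numpy as np,cv2
def cloud(c):
    z=c['range_z'];v,u=np.mgrid[:z.shape[0],:z.shape[1]]
    P=np.stack([(u-c['cx'])/c['fx']*z,(v-c['cy'])/c['fy']*z,z],-1)
    R=cv2.Rodrigues(c['rvec'])[0];P=(P-c['tvec'].ravel())@R;P[z==0]=np.nan
    return P
E
python3 - <<'E'
from h import *
for n in('scene','side'):
    c=np.load(n+'0.npz');P=cloud(c);Z=P[...,2]
    print(n)
    for lo,hi in((.44,.48),(.1,.17),(.2,.28)):
        m=((Z>lo)&(Z<hi)&(P[...,0]>.3)).astype(np.uint8)
        k,L,S,C=cv2.connectedComponentsWithStats(m)
        for i in range(1,k):
            if S[i,4]>25:
                p=P[L==i];print(lo,S[i],p.min(0).round(3),p.max(0).round(3),np.median(p,0).round(3))
    im=np.clip(np.nan_to_num(Z)/.5,0,1)*255
    im=cv2.applyColorMap(im.astype(np.uint8),cv2.COLORMAP_JET);im[np.isnan(Z)]=0
    cv2.imwrite(n+'z.png',im)
a=np.hstack([cv2.imread('scenez.png')[:,50:350],cv2.imread('sidez.png')[:,150:450]])
cv2.imwrite('pics/z.png',cv2.resize(a,(800,512)))
E
```

```text
scene
0.44 [ 250   17   50  106 1304] [ 0.602 -0.334  0.44 ] [ 0.648 -0.07   0.48 ] [ 0.627 -0.188  0.463]
0.44 [ 156  178   64  169 2558] [0.65  0.091 0.44 ] [0.69  0.353 0.48 ] [0.671 0.238 0.464]
0.1 [  0   0  20  24 250] [ 1.565 -0.684  0.1  ] [ 1.579 -0.564  0.156] [ 1.573 -0.615  0.118]
0.1 [270  75  10  23 113] [ 0.656 -0.512  0.1  ] [ 0.676 -0.456  0.147] [ 0.665 -0.47   0.125]
0.1 [259  76   6  13  33] [ 0.702 -0.511  0.107] [ 0.716 -0.469  0.139] [ 0.709 -0.484  0.124]
0.1 [ 249  119   51   97 1818] [ 0.566 -0.339  0.1  ] [ 0.648 -0.071  0.17 ] [ 0.606 -0.192  0.131]
0.1 [209 144  29  29 602] [ 0.711 -0.233  0.1  ] [ 0.785 -0.17   0.17 ] [ 0.741 -0.192  0.128]
0.1 [ 193  259   49  125 2954] [0.614 0.084 0.1  ] [0.675 0.344 0.17 ] [0.647 0.224 0.132]
0.1 [149 277  10  12  86] [0.799 0.15  0.102] [0.815 0.166 0.138] [0.805 0.16  0.131]
0.1 [162 279   9  13  84] [0.771 0.149 0.1  ] [0.788 0.165 0.135] [0.778 0.159 0.13 ]
0.1 [144 291  10  13  87] [0.798 0.182 0.102] [0.814 0.199 0.137] [0.804 0.193 0.13 ]
0.1 [157 294  10  12  86] [0.77  0.182 0.101] [0.787 0.197 0.136] [0.777
[... 2307 characters left out ...]
0.696 -0.498  0.121] [ 0.718 -0.467  0.17 ] [ 0.71  -0.487  0.133]
0.2 [ 438    0   74   70 1646] [1.569 0.459 0.2  ] [1.586 1.086 0.28 ] [1.578 0.697 0.236]
0.2 [152  17   7  21  64] [0.315 0.868 0.201] [0.328 0.887 0.278] [0.322 0.877 0.24 ]
0.2 [256  85   9  25 133] [0.66  0.231 0.201] [0.673 0.351 0.28 ] [0.667 0.328 0.243]
0.2 [276 136  13  20 147] [0.684 0.04  0.213] [0.718 0.111 0.279] [0.696 0.073 0.262]
0.2 [263 187   6  35 103] [ 0.627 -0.184  0.201] [ 0.635 -0.094  0.279] [ 0.632 -0.097  0.234]
0.2 [318 235  14  13 146] [ 0.737 -0.226  0.2  ] [ 0.768 -0.194  0.214] [ 0.752 -0.213  0.209]
0.2 [266 269  30  46 847] [ 0.6   -0.386  0.208] [ 0.663 -0.309  0.28 ] [ 0.624 -0.347  0.224]
```

View pics/z.png

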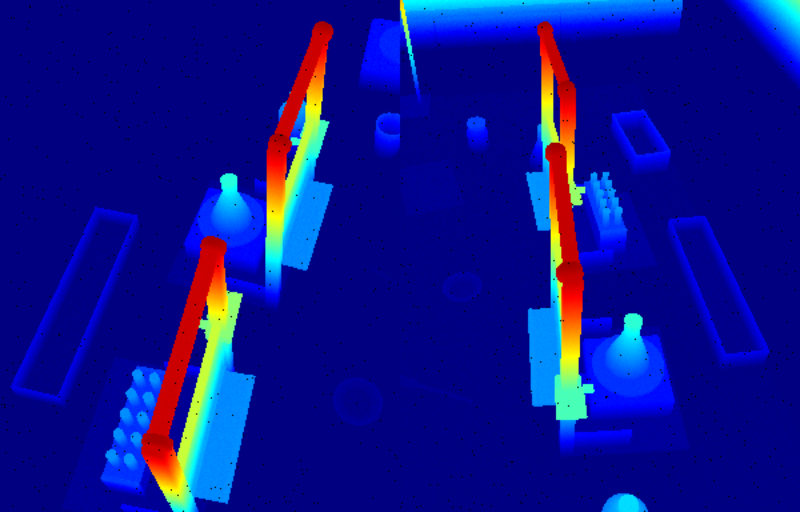

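```bash
python3 - <<'E'
from h import *
for n in('scene','side'):
    P=cloud(np.load(n+'0.npz')).reshape(-1,3)
    for name,lo,hi,b in(('ledge',.11,.17,(.55,.66,-.34,-.07)),('wing',.2,.28,(.58,.68,-.41,-.30)),('rack',.11,.17,(.6,.69,.07,.36))):
        p=P[(P[:,2]>lo)&(P[:,2]<hi)&(P[:,0]>b[0])&(P[:,0]<b[1])&(P[:,1]>b[2])&(P[:,1]<b[3])]
        h,e=np.histogram(p[:,2],np.arange(lo,hi,.002));i=h.argmax();z=e[i]+.001
        q=p[abs(p[:,2]-z)<.004]
        r=cv2.minAreaRect((q[:,:2]*1000).astype(np.float32))
        print(n,name,len(q),np.median(q[:,2]).round(4),r,q.min(0).round(3),q.max(0).round(3))
        print(cv2.boxPoints(r).round(0).tolist())
from cell import readout
from scipy.spatial.transform import Rotation as Ro
print(Ro.from_quat(readout.sense()['tcp_rot']).as_matrix().round(3))
E
```

```text
scene ledge 1275 0.1306 ((597.9859008789062, -198.23573303222656), (261.3160095214844, 64.82074737548828), 82.33222961425781) [ 0.566 -0.332  0.127] [ 0.647 -0.072  0.135]
[[548.0, -323.0], [613.0, -332.0], [648.0, -73.0], [583.0, -64.0]]
scene wing 135 0.2192 ((621.6966552734375, -343.58331298828125), (85.15096282958984, 47.409481048583984), 81.41294860839844) [ 0.596 -0.385  0.215] [ 0.648 -0.3    0.223]
[[592.0, -382.0], [639.0, -389.0], [651.0, -305.0], [605.0, -298.0]]
scene rack 2293 0.1315 ((642.0948486328125, 207.58969116210938), (51.48797607421875, 248.31661987304688), 2.4241766929626465) [0.614 0.084 0.127] [0.672 0.333 0.135]
[[611.0, 331.0], [622.0, 82.0], [673.0, 85.0], [663.0, 333.0]]
side ledge 1397 0.1339 ((599.918212890625, -216.39048767089844), (244.37191772460938, 50.98114776611328), 87.03186798095703) [ 0.571 -0.34   0.129] [ 0.631 -0.096  0.137]
[[568.0, -337.0], [619.0, -340.0], [632.0, -96.0], [581.0, -93.0]]
side wing 561 0.2236 ((623.9876708984375, -347.9489440917969), (75.61351013183594, 43.927955627441406), 86.80626678466797) [ 0.6   -0.386  0.219] [ 0.646 -0.309  0.227]
[[600.0, -384.0], [644.0, -387.0], [648.0, -311.0], [604.0, -309.0]]
side rack 555 0.1354 ((644.8980712890625, 224.24789428710938), (50.45046615600586, 220.8682861328125), 2.088209390640259) [0.616 0.114 0.131] [0.668 0.335 0.139]
[[616.0, 334.0], [624.0, 113.0], [674.0, 115.0], [666.0, 336.0]]
[[ 0.441 -0.001  0.897]
 [-0.897  0.001  0.441]
 [-0.002 -1.     0.   ]]
```

```bash
python3 - <<'E'
from h import *
from cell import read_camera,manip
c=read_camera('wrist');cv2.imwrite('w.png',c['image']);print(c['tool_from_camera'].round(3),c['fx'],[a for a in dir(manip) if a[0]!='_'])
s=cv2.imread('pics/scene0.png')[0:130,382:512];s=cv2.resize(s,(384,384),interpolation=cv2.INTER_CUBIC)
d=cv2.imread('pics/side0.png')[254:384,0:130]
w=cv2.resize(c['image'],(416,384))
cv2.imwrite('pics/g.png',np.hstack([s,w]))
P=cloud(np.load('scene0.npz'));
for v in range(0,100,6): print(v,[tuple((P[v,u]*1000).round(0).astype(int)) if P[v,u,2]==P[v,u,2] else None for u in range(415,490,10)])
E
```

```text
[[ 1.     0.    -0.001 -0.   ]
 [ 0.001 -0.274  0.962 -0.171]
 [-0.    -0.962 -0.274  0.076]
 [ 0.     0.     0.     1.   ]] 297.3186396354542 ['IKError', 'grip_depth', 'hand_in']
0 [(np.int64(109), np.int64(-2238), np.int64(-744)), (np.int64(88), np.int64(-2021), np.int64(-587)), (np.int64(33), np.int64(-2040), np.int64(-590)), (np.int64(95), np.int64(-1495), np.int64(-213)), (np.int64(284), np.int64(-498), np.int64(462)), (np.int64(267), np.int64(-482), np.int64(476)), (np.int64(248), np.int64(-480), np.int64(481)), (np.int64(255), np.int64(-390), np.int64(544))]
6 [(np.int64(105), np.int64(-2189), np.int64(-751)), (np.int64(84), np.int64(-1982), np.int64(-597)), (np.int64(36), np.int64(-1961), np.int64(-572)), (np.int64(94), np.int64(-1454), np.int64(-214)), (np.int64(280), np.int64(-491), np.int64(453)), (np.int64(262), np.int64(-482), np.int64(462)), (np.int64(243), np.int64(-481), np.int64(467)), (np.int64(117), np.int64(-839), np.int64(229))]
12 [(np.int64(100), np.int64(-2146), np.int64(-761)), (np.int64(83), np.int64(-1922), np.int64(-592)), (np.int64(30), np.int64(-1933), n
[... 4909 characters left out ...]
 (np.int64(216), np.int64(-699), np.int64(-2)), (np.int64(184), np.int64(-708), np.int64(-3)), (np.int64(228), np.int64(-463), np.int64(232)), (np.int64(122), np.int64(-722), np.int64(-2)), (np.int64(90), np.int64(-730), np.int64(-3)), (np.int64(61), np.int64(-733), np.int64(2)), (np.int64(26), np.int64(-749), np.int64(-6))]
96 [(np.int64(246), np.int64(-663), np.int64(0)), (np.int64(215), np.int64(-672), np.int64(-1)), (np.int64(184), np.int64(-682), np.int64(-4)), (np.int64(152), np.int64(-691), np.int64(-5)), (np.int64(123), np.int64(-693), np.int64(0)), (np.int64(89), np.int64(-708), np.int64(-7)), (np.int64(59), np.int64(-714), np.int64(-5)), (np.int64(30), np.int64(-714), np.int64(2))]
```

View pics/g.png

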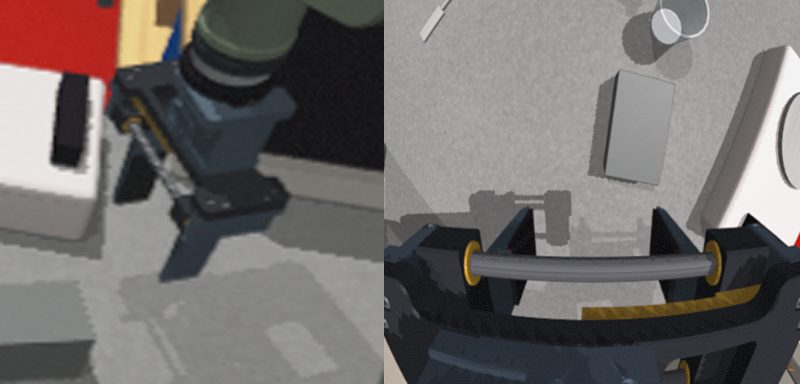

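```bash
python3 - <<'E'
from h import *
c=np.load('scene0.npz');P=cloud(c);Z=P[...,2]
S=P[90:135,355:425].reshape(-1,3);z=S[:,2]
h,e=np.histogram(z,np.arange(-.01,.1,.004));print(h,e[:3])
m=z>.02
zt=np.nanpercentile(z,97);q=S[abs(z-zt)<.006];r=cv2.minAreaRect((q[:,:2]*1000).astype(np.float32));print(zt,len(q),r,cv2.boxPoints(r).round().tolist())
# spatula etc
for (u,v) in((375,231),(350,215),(300,90),(340,100)): print(u,v,P[v,u].round(3))
E
```

```text
[ 78 689 811 167  49  28  47  46  52  51  36  45  39  53  47  74 364 416
  39   0   0   0   0   2   1   2   0] [-0.01  -0.006 -0.002]
0.061168437885903294 766 ((327.2464599609375, -546.4028930664062), (121.8583984375, 83.71338653564453), 17.575576782226562) [[257.0, -525.0], [282.0, -605.0], [398.0, -568.0], [373.0, -488.0]]
375 231 [ 0.327 -0.147  0.008]
350 215 [ 0.396 -0.183  0.002]
300 90 [ 0.605 -0.605 -0.003]
340 100 [ 0.478 -0.505  0.088]
```

```bash
python3 - <<'E'
from h import *
c=np.load('scene0.npz');P=cloud(c);im=c['image'].astype(int)
g=im.sum(2)/3;bl=cv2.GaussianBlur(g.astype(np.float32),(0,0),8)
m=((g-bl)>12).astype(np.uint8);m[:175]=0;m[245:]=0;m[:,:305]=0;m[:,395:]=0
k,L,S,C=cv2.connectedComponentsWithStats(m)
for i in range(1,k):
    if S[i,4]>8: p=P[L==i];print(S[i],np.nanmin(p,0).round(3),np.nanmax(p,0).round(3))
cv2.imwrite('pics/sp.png',cv2.resize(c['image'][150:290,230:400],(800,600)))
E
```

```text
[313 175  30  27 207] [ 0.422 -0.294 -0.008] [ 0.511 -0.221  0.005]
[305 195  25  50 666] [ 0.453 -0.229 -0.01 ] [ 0.507 -0.072  0.006]
[339 207  50  33 209] [ 0.292 -0.2   -0.001] [ 0.428 -0.13   0.013]
[332 212  13  33 155] [ 0.411 -0.188 -0.007] [ 0.431 -0.087  0.005]
```

>>> play_rows(rows=[[[15,30,10,0.12,0],[45,65,20,0.24,0],[75,105,20,0.36,0],[105,145,20,0.48,0],[130,180,20,0.6,0]]])

```text
time_s: 0.57
tcp_pos: [0.3704, -0.3531, 0.2333]
tcp_rot: [-0.684, 0.178, -0.178, 0.684]
force: [0.9, 0.0, 0.3]
grip_width: 0.0607
```

View pics/sp.png

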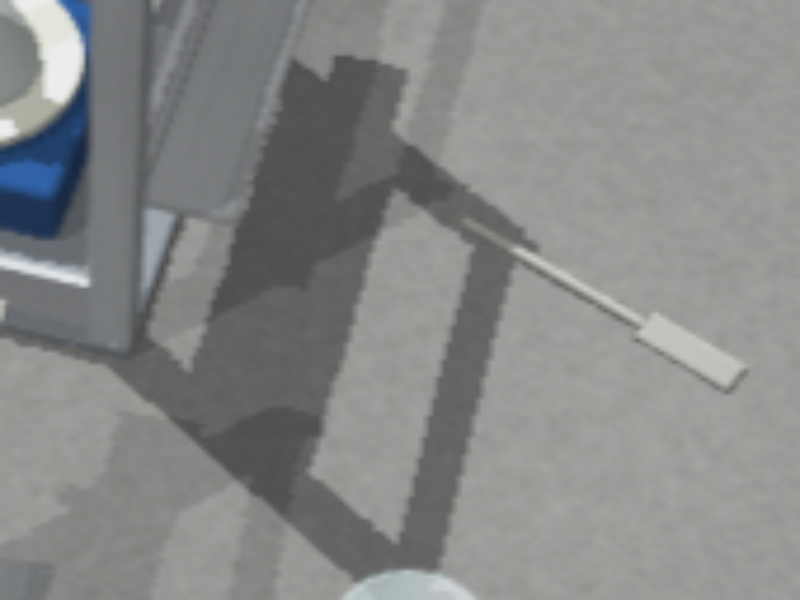

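>>> play_rows(rows=[[[20,35,0,0.12,0],[40,75,0,0.24,0],[60,115,0,0.36,0],[80,155,-10,0.457,0],[95,193,-20,0.457,0]]])

```text
time_s: 0.98
tcp_pos: [0.4626, -0.1681, 0.2161]
tcp_rot: [0.707, -0.017, 0.018, -0.707]
force: [0.1, -1.2, -0.1]
grip_width: 0.0272
```

>>> play_rows(rows=[[[0,0,-30,0,0],[0,0,-65,0,0],[0,0,-100,0,0],[0,0,-130,0,0],[0,0,-150,0,0]]])

```text
time_s: 1.4
tcp_pos: [0.4608, -0.1671, 0.0632]
tcp_rot: [-0.707, 0.018, -0.016, 0.707]
force: [-0.4, -0.2, -1.2]
grip_width: 0.0006
```

```bash
python3 - <<'E'
from h import *
from cell import readout,read_camera
from scipy.spatial.transform import Rotation as Ro
s=readout.sense();print(s['time_s'],s['tcp_pos'],s['force'],s['grip_width']);M=Ro.from_quat(s['tcp_rot']).as_matrix();print(M.round(3))
o=[]
for n in('scene','side'):
    c=read_camera(n);P=cloud(c);np.savez(n+'1.npz',**c);o.append(c['image'])
    T=(P-s['tcp_pos'])@M
    # body wing top: tool x 0.06..0.09
    m=(T[...,0]>.055)&(T[...,0]<.095)&(abs(T[...,2])<.042)&(T[...,1]<-.06)&(T[...,1]>-.16)
    t=T[m]; print(n,m.sum())
    if m.sum()>5: print(np.histogram(t[:,1],np.arange(-.16,-.059,.005))[0], 'x',t[:,0].max(),'z',t[:,2].min(),t[:,2].max(), 'topmed',np.percentile(t[:,1],[5,20,35,50]))
    b=(P[...,0]>.585)&(P[...,0]<.61)&(P[...,1]>-.3)&(P[...,1]<-.11)&(P[...,2]>.11)&(P[...,2]<.15)
    print('ledge top',np.percentile(P[b][:,2],[10,50,90]))
cv2.imwrite('pics/a.png',np.hstack([cv2.resize(o[0][60:310,180:460],(400,357)),cv2.resize(o[1][140:390,100:380],(400,357))]))
E
```

```text
1.4 [ 0.46080408 -0.16710469  0.06322593] [-0.38736709 -0.19920501 -1.18957544] 0.000552487852120704
[[ 0.999 -0.003  0.048]
 [-0.048  0.001  0.999]
 [-0.003 -1.     0.001]]
scene 416
[  0   0   0   0   0   0   2 145 197  16   5   8  12  22   4   4   1   0
   0   0] x 0.08661194083425612 z -0.03654191829706242 0.04121894580125428 topmed [-0.12271548 -0.12105542 -0.12007918 -0.119285  ]
ledge top [0.12776559 0.13036145 0.13276508]
side 450
[  0   0   0   0   0   0   0 190 170  17  12   5  19  24   7   3   3   0
   0   0] x 0.08920974414399171 z -0.03784855703099587 0.04051952759322748 topmed [-0.12243986 -0.12119264 -0.12037733 -0.11965135]
ledge top [0.132063   0.13393668 0.13579675]
```

View pics/a.png

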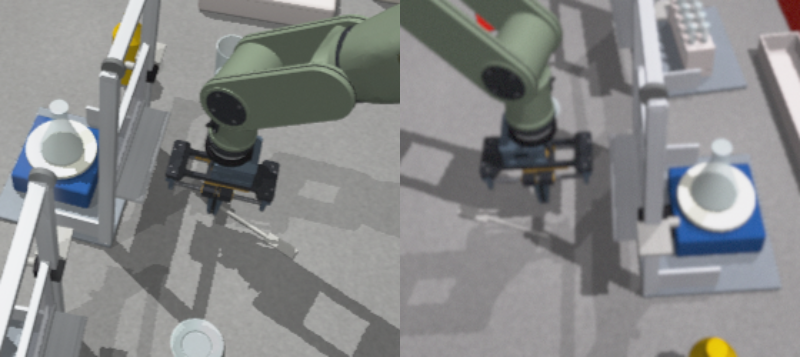

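```bash
python3 - <<'E'
from h import *
for n in('scene','side'):
    P=cloud(np.load(n+'1.npz'));t=P-np.array([.4608,-.1671,.0632])
    for lo in np.arange(.10,.5,.04):
        m=(t[...,2]>lo)&(t[...,2]<lo+.04)&(t[...,0]<.125)&(t[...,0]>-.1)&(abs(t[...,1])<.1)
        if m.sum()>3: print(n,lo.round(2),m.sum(),'xmax',np.percentile(t[m][:,0],99).round(3))
    m=(P[...,2]>.003)&(P[...,2]<.02)&(P[...,0]>.38)&(P[...,0]<.56)&(P[...,1]>-.3)&(P[...,1]<-.1)
    p=P[m];print(p[::max(1,len(p)//12)].round(3).tolist())
E
```

```text
scene 0.1 1357 xmax 0.086
scene 0.14 336 xmax 0.019
scene 0.18 390 xmax 0.035
scene 0.22 398 xmax 0.037
scene 0.26 88 xmax 0.038
scene 0.3 502 xmax 0.057
scene 0.34 1923 xmax 0.051
scene 0.38 1637 xmax 0.024
scene 0.42 1178 xmax -0.018
scene 0.46 889 xmax -0.06
[[0.559, -0.289, 0.004], [0.4, -0.239, 0.003], [0.51, -0.187, 0.003], [0.41, -0.207, 0.004], [0.498, -0.179, 0.005], [0.419, -0.189, 0.009], [0.413, -0.187, 0.005], [0.399, -0.186, 0.005], [0.399, -0.179, 0.007], [0.39, -0.177, 0.004], [0.419, -0.155, 0.003], [0.483, -0.12, 0.005], [0.439, -0.107, 0.004]]
side 0.1 1453 xmax 0.088
side 0.14 313 xmax 0.019
side 0.18 432 xmax 0.038
side 0.22 487 xmax 0.039
side 0.26 311 xmax 0.038
side 0.3 699 xmax 0.059
side 0.34 2681 xmax 0.055
side 0.38 1874 xmax 0.027
side 0.42 1094 xmax -0.013
side 0.46 957 xmax -0.055
[[0.541, -0.101, 0.005], [0.475, -0.121, 0.003], [0.432, -0.138, 0.004], [0.427, -0.156, 0.004], [0.425, -0.175, 0.005], [0.486, -0.193, 0.004], [0.414, -0.199, 0.004], [0.452, -0.218, 0.003], [0.516, -0.241, 0.006], [0.498, -0.254, 0.004], [0.451, -0.267, 0.004], [0.475, -0.286, 0.004], [0.415, -0.299, 0.003]]
```

>>> play_rows(rows=[[[15,15,0,0,0],[15,18,-20,0,0],[15,18,-40,0,0],[15,18,-48,0,0],[15,18,-48,0,0]]])

```text
time_s: 1.92
tcp_pos: [0.4743, -0.1488, 0.0145]
tcp_rot: [-0.706, 0.02, -0.014, 0.708]
force: [-0.2, 0.0, -0.6]
grip_width: 0.0003
```

>>> play_rows(rows=[[[0,0,-8,0,0],[0,0,-12,0,0],[0,0,-13,0,0],[0,0,-13,0,0]]])

```text
time_s: 2.25
tcp_pos: [0.4744, -0.149, 0.0017]
tcp_rot: [-0.706, 0.02, -0.014, 0.708]
force: [0.8, 0.4, -0.2]
grip_width: 0.0004
```

>>> play_rows(rows=[[[5,0,0,0,0],[10,0,0,0,0],[14,0,0,0,0],[18,0,0,0,0],[18,0,0,0,0]]])

```text
time_s: 2.67
tcp_pos: [0.4938, -0.1491, 0.0019]
tcp_rot: [-0.706, 0.02, -0.015, 0.708]
force: [-0.2, -0.2, 0.2]
grip_width: 0.0007
```

Wing end is now about 5 mm past the nose line, with no contact force. I'll continue in.

>>> play_rows(rows=[[[5,0,0,0,0],[10,0,0,0,0],[15,0,0,0,0],[20,0,0,0,0],[20,0,0,0,0]]])

```text
time_s: 3.08
tcp_pos: [0.5153, -0.1493, 0.002]
tcp_rot: [-0.706, 0.019, -0.015, 0.708]
force: [0.0, 0.0, 0.5]
grip_width: 0.0006
```

```bash
python3 - <<'E'
from h import *
from cell import readout,read_camera
s=readout.sense();print(s['tcp_pos'],s['force'])
o=[]
for n in('scene','side'):
    c=read_camera(n);P=cloud(c);o.append(c['image'])
    b=(P[...,0]>.585)&(P[...,0]<.61)&(P[...,1]>-.3)&(P[...,1]<-.11)&(P[...,2]>.115)&(P[...,2]<.15)
    print('ledge top',b.sum(),np.percentile(P[b][:,2],[10,50,90]))
cv2.imwrite('pics/b.png',np.hstack([cv2.resize(o[0][80:280,200:400],(400,400)),cv2.resize(o[1][170:370,180:380],(400,400))]))
E
```

```text
[ 0.51532312 -0.14933399  0.00199367] [0.02058715 0.04906509 0.54313955]
ledge top 609 [0.12787961 0.13036167 0.13278916]
ledge top 721 [0.13204634 0.1338201  0.13579029]
```

View pics/b.png

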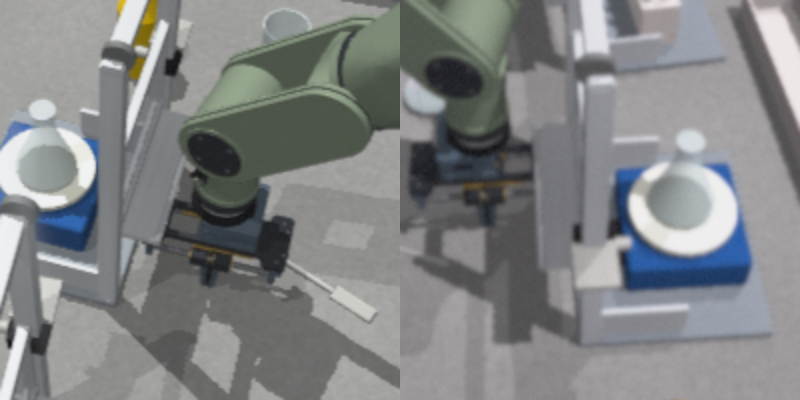

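The wing's end has gone under the ledge edge, at about (150,240) in the left half, and the ledge hasn't moved. Now I'll lift.

>>> play_rows(rows=[[[0,0,4,0,0],[0,0,10,0,0],[0,0,18,0,0],[0,0,26,0,0],[0,0,34,0,0]]])

```text
time_s: 3.6
tcp_pos: [0.5131, -0.1489, 0.0365]
tcp_rot: [-0.706, 0.02, -0.014, 0.708]
force: [-1.0, -0.1, -3.5]
grip_width: 0.0003
```

>>> play_rows(rows=[[[0,0,8,0,0],[0,0,16,0,0],[0,0,24,0,0],[0,0,32,0,0],[0,0,36,0,0]]])

```text
time_s: 4.02
tcp_pos: [0.5136, -0.1491, 0.074]
tcp_rot: [-0.706, 0.019, -0.015, 0.708]
force: [-0.1, -0.4, -3.7]
grip_width: 0.0006
```

```bash
cat > m.py <<'E'
from h import *
from cell import readout,read_camera
def peak(z):
    h,e=np.histogram(z,np.arange(z.min(),z.max()+.002,.002));c=e[h.argmax()]+.001;return np.median(z[abs(z-c)<.005]),len(z)
def meas(tag):
    s=readout.sense();print(s['time_s'],s['tcp_pos'],s['force'])
    for n in('scene','side'):
        c=read_camera(n);P=cloud(c);cv2.imwrite(f'pics/{n}{tag}.png',c['image'])
        f=lambda a,b,d,e,g,h:P[(P[...,0]>a)&(P[...,0]<b)&(P[...,1]>d)&(P[...,1]<e)&(P[...,2]>g)&(P[...,2]<h)][:,2]
        l=peak(f(.58,.605,-.3,-.21,.12,.27));w=peak(f(.605,.645,-.382,-.355,.2,.26));r=peak(f(.63,.655,.14,.32,.11,.17))
        print(n,'ledgetop',l,'wing',w,'rack',r,'still to rise mm',(w[0]-l[0]+.008)*1000)
E
python3 -c "from m import *;meas('2')"
```

```text
4.0167 [ 0.51361969 -0.14908898  0.07400474] [-0.09266716 -0.39354481 -3.73539308]
scene ledgetop (np.float64(0.20134646964279101), 271) wing (np.float64(0.22001407813392906), 24) rack (np.float64(0.1312633335311728), 1060) still to rise mm 26.66760849113805
side ledgetop (np.float64(0.20548260784912348), 403) wing (np.float64(0.22383398175288277), 260) rack (np.float64(0.13548534554528854), 297) still to rise mm 26.351373903759296
```

Contact is good at 3.7 N, and both cameras say it has 26.5 mm left to rise.

>>> play_rows(rows=[[[0,0,8,0,0],[0,0,16,0,0],[0,0,22,0,0],[0,0,26.5,0,0],[0,0,26.5,0,0]]])

```text
time_s: 4.53
tcp_pos: [0.5152, -0.1495, 0.1018]
tcp_rot: [-0.707, 0.018, -0.016, 0.707]
force: [-0.1, -0.6, 0.4]
grip_width: 0.0003
```

```bash
python3 -c "from m import *;meas('3')"
```

```text
4.5333 [ 0.51519371 -0.14949362  0.10177589] [-0.12321306 -0.56992817  0.36026674]
scene ledgetop (np.float64(0.22934764154783516), 278) wing (np.float64(0.2204178655643717), 20) rack (np.float64(0.13145257803560073), 1052) still to rise mm -0.9297759834634503
side ledgetop (np.float64(0.23300093315324585), 422) wing (np.float64(0.22370090681470686), 263) rack (np.float64(0.13539973180524578), 295) still to rise mm -1.3000263385389912
```

Level to about 1 mm. Next I'll drop the wing clear, back off and check.

>>> play_rows(rows=[[[0,0,-6,0,0],[0,0,-12,0,0],[-10,0,-14,0,0],[-35,0,-14,0,0],[-70,0,-14,0,0]]])

```text
time_s: 5.05
tcp_pos: [0.4455, -0.1496, 0.0863]
tcp_rot: [-0.707, 0.018, -0.016, 0.707]
force: [0.2, -0.5, -0.6]
grip_width: 0.0003
```

>>> play_rows(rows=[[[-15,0,5,0,0],[-30,0,10,0,0],[-30,0,10,0,0],[-30,0,10,0,0]]])

```text
time_s: 5.38
tcp_pos: [0.4158, -0.1498, 0.0967]
tcp_rot: [-0.707, 0.017, -0.017, 0.707]
force: [0.8, -1.4, 0.1]
grip_width: 0.0005
```

```bash
python3 -c "
from m import *;meas('4')
cv2.imwrite('pics/f.png',np.hstack([cv2.resize(cv2.imread('pics/scene4.png')[50:310,150:410],(400,400)),cv2.resize(cv2.imread('pics/side4.png')[100:360,130:390],(400,400))]))"
```

```text
5.3833 [ 0.41577082 -0.1498098   0.09671954] [ 0.76004674 -1.38610058  0.0734213 ]
scene ledgetop (np.float64(0.22937823390410006), 303) wing (np.float64(0.22085122665101803), 22) rack (np.float64(0.13132923207421282), 1062) still to rise mm -0.5270072530820304
side ledgetop (np.float64(0.23312213659325207), 418) wing (np.float64(0.22357865490958218), 255) rack (np.float64(0.1351874762113772), 295) still to rise mm -1.5434816836698908
```

View pics/f.png

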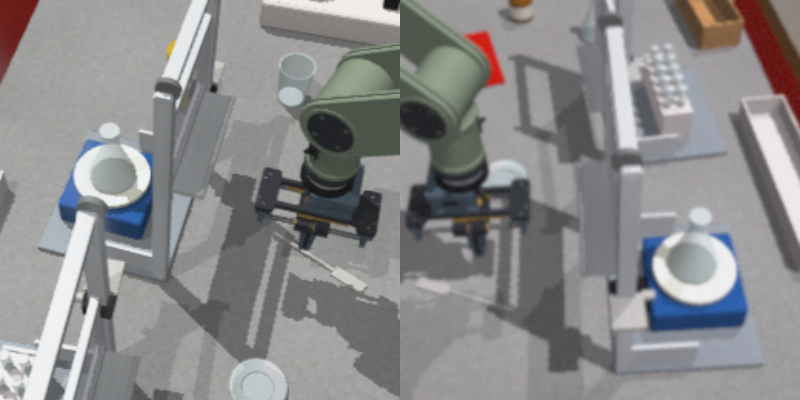

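The ledge, around (205,145) in the left half and (595,200) in the right, stands level with the marker wing at (630,310). The gripper is well clear of everything.

```bash
python3 -c "from cell import manip;print(manip.hand_in())"
```

```text
the job is handed in; nothing more can be done
None
```

The stirrer sash is raised and left standing with its ledge underside about 1 mm above the marker's top face. The job is handed in at about 5.4 s of robot time; the hand-in gives no verdict.

- **Method:** The tool can only point down, so the fingers could not push upward. I slid the overhanging end of the gripper's body under the ledge with 2–3 mm of clearance. I lifted it about 98 mm, with a measured push of about 3.7 N, then lowered the gripper clear and backed off.
- **Stirrer sash:** After backing off, the two cameras put the underside 0.5 mm and 1.5 mm above the marker's top face; the limit is 15 mm. That takes the ledge as 8 mm thick, as given. The height did not change when the gripper left.
- **Rack sash:** Its ledge reads the same height as at the start in each camera, to about 0.2 mm.
- **Clearance:** The gripper was well clear of the ledge at hand-in, and the leftover force reading of about 1.5 N is similar to the readings in free air.
- **Disagreement:** The cameras differ by 3–4 mm in absolute height, so I relied on differences measured within each one.

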